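# Seed tubs in order of height

## Task

Line the four seed tubs up on the wooden board by height for the next sowing: the tallest on the green pad at one end, then stepping down pad by pad to the shortest on the white pad at the other end. Stand each tub upright, lid up, centred on its pad, and let go of it; tip no tub over, and leave the black dish and the spatula where they are.

Things in the scene. Friction and masses are not known exactly. Their poses are not given: they have to be found in the camera images.
- tub_red: Tallest seed tub: white round upright tub with a green label band and a red lid, 106 mm tall overall, lid 60 mm across and 10 mm high, straight body below it 58 mm across; loose, stands upright on the bench at the start. Origin at the centre of its underside, z up through the lid.
- tub_yellow: Second tallest seed tub: white round upright tub with a green label band and a yellow lid, 88 mm tall overall, lid 54 mm across and 10 mm high, straight body below it 52 mm across; loose, stands upright on the bench at the start. Origin at the centre of its underside, z up through the lid.
- tub_blue: Third tallest seed tub: white round upright tub with a green label band and a blue lid, 70 mm tall overall, lid 48 mm across and 10 mm high, straight body below it 46 mm across; loose, stands upright on the bench at the start. Origin at the centre of its underside, z up through the lid.
- tub_grey: Shortest seed tub: white round upright tub with a green label band and a grey lid, 52 mm tall overall, lid 42 mm across and 10 mm high, straight body below it 40 mm across; loose, stands upright on the bench at the start. Origin at the centre of its underside, z up through the lid.
- pad_green: Green end pad of a row of four, 74 mm across, 4 mm thick, fixed on a brown wooden board (390 x 100 x 12 mm, fixed to the bench): its top is 16 mm above the bench. Pad centres lie on one straight line, 95 mm apart. Origin at the centre of its underside, z up. It is always at one end of the row, which end varies.
- pad_black_1: One of the two black middle pads (both look the same; either may be the one next to the green pad) of a row of four, 74 mm across, 4 mm thick, fixed on a brown wooden board (390 x 100 x 12 mm, fixed to the bench): its top is 16 mm above the bench. Pad centres lie on one straight line, 95 mm apart. Origin at the centre of its underside, z up.
- pad_black_2: The other black middle pad (see pad_black_1) of a row of four, 74 mm across, 4 mm thick, fixed on a brown wooden board (390 x 100 x 12 mm, fixed to the bench): its top is 16 mm above the bench. Pad centres lie on one straight line, 95 mm apart. Origin at the centre of its underside, z up.
- pad_white: White end pad, at the far end of the row from the green one, of a row of four, 74 mm across, 4 mm thick, fixed on a brown wooden board (390 x 100 x 12 mm, fixed to the bench): its top is 16 mm above the bench. Pad centres lie on one straight line, 95 mm apart. Origin at the centre of its underside, z up.
- dish: Small empty black bowl, 72 mm across, 30 mm high, loose, standing beside the board; to be left alone. Origin at the centre of its underside.
- spatula: Small seed spatula with a wooden handle, 170 mm long, loose, lying flat beside the board; to be left alone. Its length runs along its own x axis, handle towards -x.
There are look-alikes about, which are no part of the job. What is shaped like the tub_red but purple is not meant.

How it is judged (in metres and radians):
At the end, for the whole second after the job is handed in: Red-lidded (tallest) tub on the green pad, yellow on the black pad next to it, blue on the black pad beyond, grey (shortest) on the white pad; each standing on its pad within 12 mm of its centre, within 0.1 rad of upright, released and at rest (horizontal distance between tub_red and pad_green below 0.012 m and z of tub_red in the frame of pad_green between 0.001 and 0.008 m and ((horizontal distance between pad_green and pad_black_1 below 0.14 m and horizontal distance between tub_yellow and pad_black_1 below 0.012 m and z of tub_yellow in the frame of pad_black_1 between 0.001 and 0.008 m and horizontal distance between tub_blue and pad_black_2 below 0.012 m and z of tub_blue in the frame of pad_black_2 between 0.001 and 0.008 m) or (not (horizontal distance between pad_green and pad_black_1 below 0.14 m) and horizontal distance between tub_yellow and pad_black_2 below 0.012 m and z of tub_yellow in the frame of pad_black_2 between 0.001 and 0.008 m and horizontal distance between tub_blue and pad_black_1 below 0.012 m and z of tub_blue in the frame of pad_black_1 between 0.001 and 0.008 m)) and horizontal distance between tub_grey and pad_white below 0.012 m and z of tub_grey in the frame of pad_white between 0.001 and 0.008 m and angle between each of tub_red, tub_yellow, tub_blue, tub_grey's own z axis and vertical below 0.1 rad and linear speed of each of tub_red, tub_yellow, tub_blue, tub_grey below 0.02 m/s and angular speed of each of tub_red, tub_yellow, tub_blue, tub_grey below 0.2 rad/s); the robot touches nothing.
It fails at once if a tub is tipped over (more than 0.7 rad) (angle between any of tub_red, tub_yellow, tub_blue, tub_grey's own z axis and vertical above 0.7 rad).
It fails at once if the dish or the spatula is moved by more than 20 mm (distance of any of dish, spatula from where it was at the start of the episode above 0.02 m).
It also fails if it takes over 109 s, if anything falls off the work surface, if the arm or the gripper's body presses on something with over 40 N, if the wrist force passes 120 N, or if a joint passes its speed limit or range.

## Robot

A 6-joint arm with a two-finger parallel gripper is mounted at the origin on the work surface. World frame = base frame: x ahead of the robot, y to its left, z up, the work surface at z = 0. Lengths are in m, angles in degrees, forces in N, time in s.
With the tool pointing down it reaches from about 0.4 to 0.825 m from the base axis. Payload 7 kg.
Tool frame: the origin (TCP) lies on the centre line of the jaws, within the pads' length; the fingertips stand 25 mm ahead of it and the grasp point (between the pads) lies 6 mm ahead of it; x points along the fingers, z is the direction in which the jaws open and shut, and the axes are right-handed (so a half turn about x gives the same grasp; the last joint's range is limited). The gripper opens to 88 mm and grips with 3 to 60 N. Pads are 19 mm wide; open, the fingers measure 130 mm over their backs; the gripper's body (78 mm by 193 mm) begins 47 mm behind the grasp point.
Start: joints at [-59.582, 20.546, 0.682, 0, -70.136, -16.507], TCP at [0.162, -0.655, 0.252] pointing down, gripper open.
Joint ranges: [-176.03, 176.03], [-82.01, 121.73], [-58.28, 71.71], [-173.87, 95.51], [-174.79, -0.11], [-173.66, 173.66]. Speed limits (degrees/s): [136.94, 136.94, 172.46, 180, 180, 180].

## Interface

Orientations are given as [roll, pitch, yaw] about the fixed x, y, z axes, in that order (R = Rz(yaw) Ry(pitch) Rx(roll)).
In Python, from plant import ctrl gives the robot as it stands. The module is installed in compiled form; this text tells all that it offers.
- The arm moves only by the tool send_rows, never from a script. Its argument "deltas" is a list of rows, each an object of numbers: "dx", "dy", "dz": the shift along the tool's x, y, z in mm; "ax", "ay", "az": the turn, a rotation vector about the tool's x, y, z in units of 5 degrees (1.0 is 5 degrees); "fingers": the opening, from 0 (shut) to 1 (fully open). A call has 1 to 12 rows; each row shifts and turns the commanded pose from where the row before left it, along the tool's axes as they then stand; what a row does not reach is not made up. A row lasts 1/8 s, in which the tool goes at most 62.5 mm and 10.7 degrees, less where a joint would pass 70% of its speed; a pose out of reach is approached as far as the arm can. A call with a gripper value outside its range is refused whole. The fingers move at their own pace and stop on an object; the grip force is fixed at half the most. Time passes only in rows, so rows that do not move let the fingers close. It gives the time, the measured TCP pose, the force and the opening at its end, in the units of the state.
- ctrl.get_obs(): the state, without advancing time (a new reading comes with each control period).
- ctrl.snapshot(name): name is "scene" or "top" or "wrist"; returns a dict with "image" (384x512x3 uint8, blue, green, red), "fx", "fy", "cx", "cy" (pixels), "R" (3x3) and "t" (3): a world point X has camera coordinates R X + t; the wrist camera has in their place "hand_eye" (4x4, takes a point from camera to tool coordinates, whose origin is the TCP and whose axes are the tool frame's). Camera axes: x right, y down, z forward; pixel columns grow to the right and rows downward; lengths in m; the calibration is good to about 2 mm. A picture is of the moment at which its call begins: read the wrist's pose just before it. There is no depth.
- ctrl.close_job(): hands the job in, once; it reports no verdict.
The state is a dict: "clock": time; "joint_pos": joint angles; "qvel": joint speeds; "tau": joint torques, N m; "tool_pos": TCP position; "orientation": TCP orientation; "force": force on the tool from outside, world axes, zero at the start; "moment": the same for the moment, N m; "opening": finger opening in m.
Only numpy, scipy, OpenCV 4.12 (cv2) and the standard library are available. Lean on these libraries where they do the work, as an engineer would, in place of code of your own. Each camera call takes 0.05 s, during which the arm holds its last target.

## Working session

There is one attempt and no reset: what is moved stays moved. The work goes in short steps, Python scripts to look and compute and a tool call to move; the robot and the scene stay as the last step left them, time stands still between calls to the robot, and variables do not carry over. Pictures are saved under pics/ and viewed, and the job is handed in when it is done.

Besides the shell and the picture viewer there is one more tool, called after "Emit:" as a command line: name --argument value ..., lists and objects as JSON in quotes. send_rows: Moves the arm, as the interface text tells. Its arguments: {"type":"object","properties":{"deltas":{"type":"array","items":{"type":"object","properties":{"dx":{"type":"number"},"dy":{"type":"number"},"dz":{"type":"number"},"ax":{"type":"number"},"ay":{"type":"number"},"az":{"type":"number"},"fingers":{"type":"number"}}}}},"required":["deltas"]}

```bash
mkdir -p pics; python3 - <<'E'
from plant import ctrl
import cv2
print(ctrl.get_obs())
for n in("scene","top"):
    s=ctrl.snapshot(n); cv2.imwrite(f"pics/{n}0.png",cv2.resize(s["image"],(800,600),interpolation=cv2.INTER_CUBIC))
    print(n,s["fx"],s["cx"],s["cy"],s["R"],s["t"])
    import pickle; pickle.dump(s,open(f"{n}0.pkl","wb"))
E
```

```text
{'clock': 0.0, 'joint_pos': array([-5.95829379e+01,  2.05921866e+01,  6.32289314e-01, -2.03394920e-02,
       -7.01360148e+01, -1.65051153e+01]), 'qvel': array([ 0.07659143, -0.03541172, -0.04342653,  0.01951805, -0.0159693 ,
        0.09771513]), 'tau': array([ 1.03608563e-03, -5.82722104e+01,  2.93054903e+01,  6.99698836e+00,
        7.00484510e-03, -2.01254147e-04]), 'tool_pos': array([ 0.1621334 , -0.65476223,  0.25060221]), 'orientation': array([  5.23246341,  89.90220005, 109.13748308]), 'force': array([-0.70618289, -0.39502388, -0.08119434]), 'moment': array([ 0.01328813,  0.00858951, -0.06520102]), 'opening': 0.08770441178942828}
scene 452.2829159846591 259.7640573404631 194.5591208554847 [[-0.47606772  0.87924345  0.01704345]
 [ 0.59333473  0.33544603 -0.73173073]
 [-0.64908661 -0.33824091 -0.6813807 ]] [ 0.2645355  -0.31901898  1.50013463]
top 443.6799813429756 257.1036860746376 197.2101351607189 [[-0.01094358 -0.99949992 -0.02966735]
 [-0.98278806  0.01622281 -0.18402298]
 [ 0.18441224  0.02714285 -0.98247412]] [0.02790808 0.56178187 1.14374397]
```

View pics/top0.png

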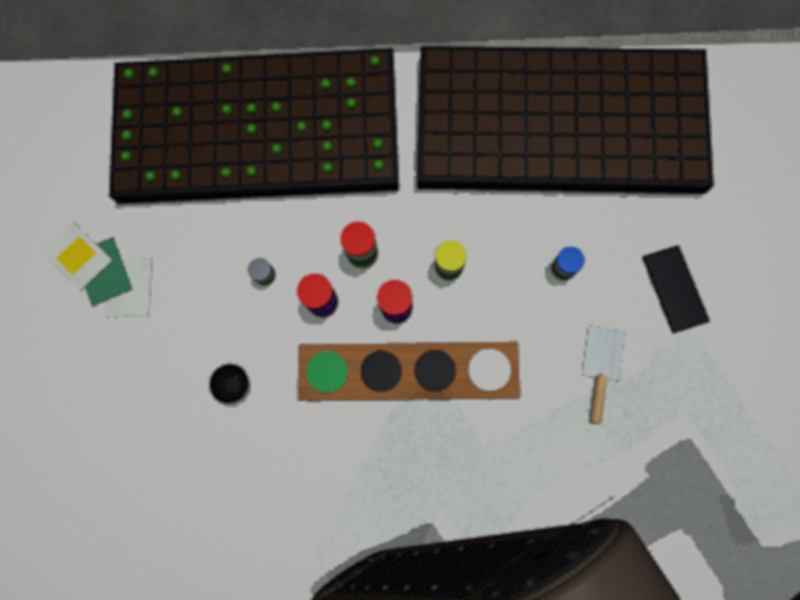

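View pics/scene0.png

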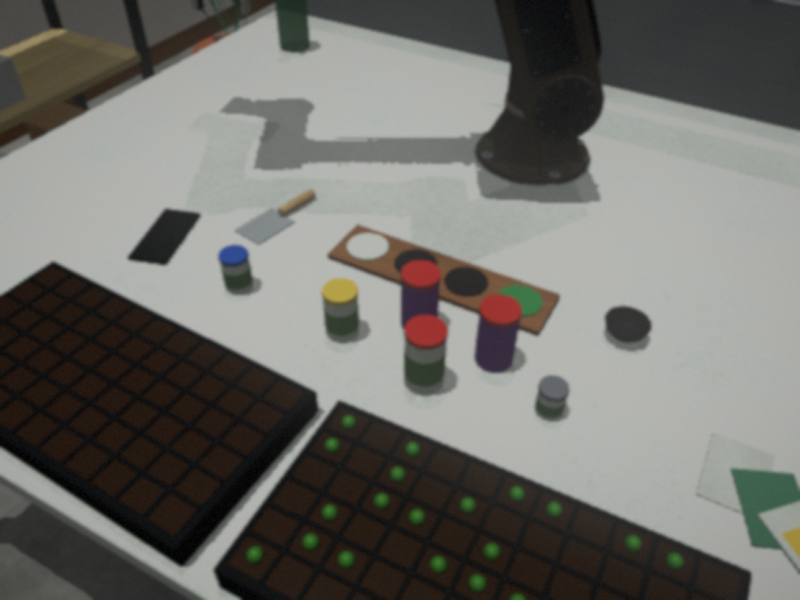

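The green-labelled red-lid tub is at (358,240) in the top picture. The two at (315,292) and (395,297) have purple bodies and are decoys. The pads run from green (327,371) to white (490,369). The other tubs are yellow (450,256), blue (570,261) and grey (260,270).

```bash
cat > h.py <<'E'
import numpy as np, cv2, pickle
def ray(s,u,v,z):
    R=np.array(s["R"]);t=np.array(s["t"])
    d=R.T@np.array([(u-s["cx"])/s["fx"],(v-s["cy"])/s["fy"],1]); c=-R.T@t
    return c+d*(z-c[2])/d[2]
def proj(s,X):
    p=np.array(s["R"])@X+np.array(s["t"]); return s["fx"]*p[0]/p[2]+s["cx"], s["fy"]*p[1]/p[2]+s["cy"]
def near(s,u,v,r,z):
    # blob around seed by hsv similarity, centroid
    im=s["image"]; hsv=cv2.cvtColor(im,cv2.COLOR_BGR2LAB).astype(int)
    ref=np.median(hsv[v-1:v+2,u-1:u+2].reshape(-1,3),0)
    d=np.sqrt((((hsv-ref)*[.6,1,1])**2).sum(2)); m=(d<r).astype(np.uint8)
    n,l=cv2.connectedComponents(m); b=(l==l[v,u])
    ys,xs=np.nonzero(b)
    P=np.array([ray(s,x,y,z) for x,y in zip(xs,ys)])
    return P.mean(0),np.ptp(P,axis=0),len(xs),(xs.mean(),ys.mean())
E
python3 - <<'E'
from h import *
np.set_printoptions(precision=4,suppress=True)
k=.64
seeds={"top":dict(red=(357,237,.106,30),yel=(450,254,.088,30),blue=(571,260,.07,30),grey=(258,268,.052,14),green=(327,371,.016,25),b1=(381,371,.016,20),b2=(435,371,.016,20),white=(490,370,.016,25)),
"scene":dict(red=(426,331,.106,30),yel=(340,291,.088,30),blue=(233,255,.07,30),grey=(553,387,.052,14),white=(367,246,.016,20),b2=(466,283,.016,20))}
for c in seeds:
    s=pickle.load(open(c+"0.pkl","rb"))
    for n,(u,v,z,r) in seeds[c].items():
        print(c,n,*near(s,round(u*k),round(v*k),r,z))
s=pickle.load(open("top0.pkl","rb"))
cv2.imwrite("pics/c.png",cv2.resize(s["image"][135:265,145:400],None,fx=3,fy=3,interpolation=cv2.INTER_CUBIC))
E
```

```text
top red [0.6739 0.0925 0.106 ] [0.0549 0.0554 0.    ] 357 (np.float64(228.53501400560225), np.float64(152.1484593837535))
top yel [ 0.6463 -0.0637  0.088 ] [0.0494 0.048  0.    ] 289 (np.float64(288.02768166089965), np.float64(163.00346020761245))
top blue [ 0.6393 -0.2691  0.07  ] [0.0443 0.0453 0.    ] 228 (np.float64(364.79824561403507), np.float64(165.8815789473684))
top grey [0.6329 0.2704 0.052 ] [0.0537 0.0448 0.    ] 188 (np.float64(165.64893617021278), np.float64(173.35638297872342))
top green [0.4588 0.1552 0.016 ] [0.0689 0.069  0.    ] 546 (np.float64(208.71245421245422), np.float64(237.4835164835165))
top b1 [0.4585 0.0602 0.016 ] [0.0712 0.0686 0.    ] 529 (np.float64(243.32325141776937), np.float64(237.13232514177693))
top b2 [ 0.4581 -0.0347  0.016 ] [0.0712 0.0709 0.    ] 540 (np.float64(278.0111111111111), np.float64(236.79814814814816))
top white [ 0.4583 -0.13    0.016 ] [0.0711 0.0711 0.    ] 568 (np.float64(313.01232394366195), np.float64(236.2411971830986))
scene red [0.675  0.0923 0.106 ] [0.0604 0.0594 0.    ] 457 (np.float64(272.1312910284464), np.float64(211.07877461706784))
scene yel [ 0.6462 -0.0648  0.088 ] [0.0527 0.0514 0.    ] 283 (np.float64(217.0035335689046), np.float64(185.15194346289752))
scene blue [ 0.6428 -0.2681  0.07  ] [0.0471 0.0454 0.    ] 178 (np.float64(148.87078651685394), np.float64(162.9438202247191))
scene grey [0.6479 0.2742 0.052 ] [0.0777 0.0486 0.    ] 291 (np.float64(353.92439862542955), np.float64(251.40549828178695))
scene white [ 0.458  -0.1308  0.016 ] [0.0719 0.0702 0.    ] 339 (np.float64(234.8053097345133), np.float64(156.97345132743362))
scene b2 [0.4596 0.0599 0.016 ] [0.0743 0.072  0.    ] 426 (np.float64(297.8920187793427), np.float64(179.94835680751174))
```

View pics/c.png

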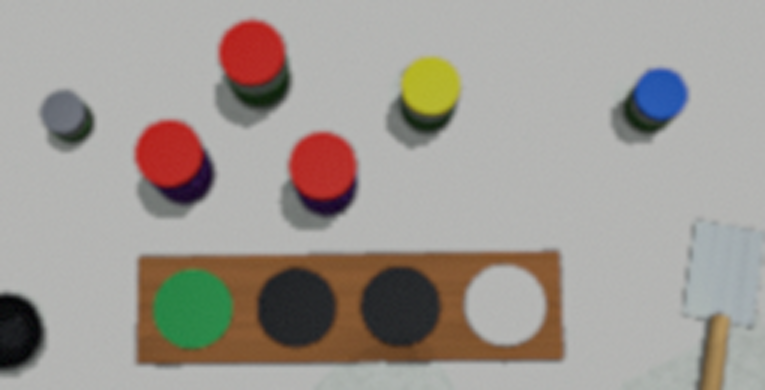

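```bash
cat >> h.py <<'E'
from scipy.spatial.transform import Rotation as Ro
def toolR(o): return Ro.from_euler("xyz",o,degrees=True)
A=Ro.from_matrix(np.array([[0,0,1],[0,1,0],[-1,0,0]]))   # jaw along +X
B=Ro.from_matrix(np.array([[0,-1,0],[0,0,1],[-1,0,0]]))  # jaw along +Y
def plan(o,target,jaw=A):
    R=toolR(o["orientation"]); print("p",o["tool_pos"].round(4),"F",o["force"].round(1),"open",round(o["opening"],4),"q",o["joint_pos"].round(1),"t",o["clock"])
    print("turn units",((R.inv()*jaw).as_rotvec(degrees=True)/5).round(3))
    print("tool shift mm (cur)",(R.inv().apply(np.array(target)-o["tool_pos"])*1000).round(1)," (after turn)",(jaw.inv().apply(np.array(target)-o["tool_pos"])*1000).round(1))
E
python3 - <<'E'
from h import *
from plant import ctrl
o=ctrl.get_obs(); print(toolR(o["orientation"]).as_matrix().round(3)); plan(o,[.637,.0,.25]); plan(o,[.637,.0,.25],B)
s=pickle.load(open("top0.pkl","rb"));print(ray(s,166.3,172,.052),ray(s,201.6,186.5,.106),ray(s,252.5,190,.106))
E
```

```text
[[-0.    -0.971 -0.24 ]
 [ 0.001 -0.24   0.971]
 [-1.     0.     0.001]]
p [ 0.1622 -0.6548  0.2507] F [-1.  -0.3  0.1] open 0.0877 q [-59.6  20.6   0.6  -0.  -70.1 -16.5] t 0.1
turn units [ 2.0781e+01  1.0000e-02 -1.6000e-02]
tool shift mm (cur) [   1.4 -618.3  521.5]  (after turn) [  0.7 654.8 474.8]
p [ 0.1622 -0.6548  0.2507] F [-1.  -0.3  0.1] open 0.0877 q [-59.6  20.6   0.6  -0.  -70.1 -16.5] t 0.1
turn units [ 2.781  0.016 -0.003]
tool shift mm (cur) [   1.4 -618.3  521.5]  (after turn) [   0.7 -474.8  654.8]
[0.63670151 0.26867796 0.052     ] [0.58273781 0.16251536 0.106     ] [0.57122026 0.030416   0.106     ]
```

Emit:
send_rows --deltas '[{"ax":-1.9,"fingers":1},{"ax":-1.9},{"ax":-1.9},{"ax":-1.9},{"ax":-1.9},{"ax":-1.9},{"ax":-1.9},{"ax":-1.92}]'

```text
validation failed for argument at $.de...
```

```bash
cat >> h.py <<'E'
A=Ro.from_matrix(np.array([[0,0,-1],[0,-1,0],[-1,0,0]]))   # jaw along -X
E
python3 - <<'E'
from h import *
from plant import ctrl
o=ctrl.get_obs(); plan(o,[.637,-.1,.25])
E
```

```text
p [ 0.1622 -0.6548  0.2507] F [-1.  -0.3  0.1] open 0.0877 q [-59.6  20.6   0.6  -0.  -70.1 -16.5] t 0.1
turn units [ 2.0781e+01  1.0000e-02 -1.6000e-02]
tool shift mm (cur) [   1.3 -594.2  424.5]  (after turn) [  0.7 554.8 474.8]
```

Emit:
send_rows --deltas '[{"dx":0,"dy":0,"dz":0,"ax":-1.9,"ay":0,"az":0,"fingers":1},{"dx":0,"dy":0,"dz":0,"ax":-1.9,"ay":0,"az":0,"fingers":1},{"dx":0,"dy":0,"dz":0,"ax":-1.9,"ay":0,"az":0,"fingers":1},{"dx":0,"dy":0,"dz":0,"ax":-1.9,"ay":0,"az":0,"fingers":1},{"dx":0,"dy":0,"dz":0,"ax":-1.9,"ay":0,"az":0,"fingers":1},{"dx":0,"dy":0,"dz":0,"ax":-1.9,"ay":0,"az":0,"fingers":1},{"dx":0,"dy":0,"dz":0,"ax":-1.9,"ay":0,"az":0,"fingers":1},{"dx":0,"dy":0,"dz":0,"ax":-1.92,"ay":0,"az":0,"fingers":1}]'

```text
clock: 1.1
tool_pos: [0.1622, -0.6549, 0.251]
orientation: [-70.3, 89.9, 110.0]
force: [0.7, 0.1, -1.3]
opening: 0.0877
```

```bash
sed -i 's/jaw=A)/jaw=None)/; s/^    R=toolR(o\["orientation"\]);/    jaw=jaw or A; R=toolR(o["orientation"]);/' h.py
python3 - <<'E'
from h import *
from plant import ctrl
o=ctrl.get_obs(); plan(o,[.637,-.1,.25])
E
```

```text
p [ 0.1622 -0.6549  0.251 ] F [ 0.7  0.1 -1.3] open 0.0877 q [-59.6  20.6   0.7  -0.  -70.1  59.9] t 1.1
turn units [0.064 0.004 0.011]
tool shift mm (cur) [   1.3 -552.3 -477.9]  (after turn) [   1.  -554.9 -474.8]
```

Emit:
send_rows --deltas '[{"dx":0,"dy":-46,"dz":-39.5,"ax":0.06,"ay":0,"az":0,"fingers":1},{"dx":0,"dy":-46,"dz":-39.5,"ax":0,"ay":0,"az":0,"fingers":1},{"dx":0,"dy":-46,"dz":-39.5,"ax":0,"ay":0,"az":0,"fingers":1},{"dx":0,"dy":-46,"dz":-39.5,"ax":0,"ay":0,"az":0,"fingers":1},{"dx":0,"dy":-46,"dz":-39.5,"ax":0,"ay":0,"az":0,"fingers":1},{"dx":0,"dy":-46,"dz":-39.5,"ax":0,"ay":0,"az":0,"fingers":1},{"dx":0,"dy":-46,"dz":-39.5,"ax":0,"ay":0,"az":0,"fingers":1},{"dx":0,"dy":-46,"dz":-39.5,"ax":0,"ay":0,"az":0,"fingers":1},{"dx":0,"dy":-46,"dz":-39.5,"ax":0,"ay":0,"az":0,"fingers":1},{"dx":0,"dy":-46,"dz":-39.5,"ax":0,"ay":0,"az":0,"fingers":1},{"dx":0,"dy":-46,"dz":-39.5,"ax":0,"ay":0,"az":0,"fingers":1},{"dx":0,"dy":-46,"dz":-39.5,"ax":0,"ay":0,"az":0,"fingers":1}]'

```text
clock: 2.6
tool_pos: [0.6397, -0.1036, 0.2513]
orientation: [-1.7, 90.0, 178.0]
force: [0.6, 0.1, 0.7]
opening: 0.0876
```

Emit:
send_rows --deltas '[{"dx":0,"dy":-60,"dz":0,"ax":0,"ay":0,"az":0,"fingers":1},{"dx":0,"dy":-60,"dz":0,"ax":0,"ay":0,"az":0,"fingers":1},{"dx":0,"dy":-60,"dz":0,"ax":0,"ay":0,"az":0,"fingers":1},{"dx":0,"dy":-60,"dz":0,"ax":0,"ay":0,"az":0,"fingers":1},{"dx":0,"dy":-60,"dz":0,"ax":0,"ay":0,"az":0,"fingers":1},{"dx":0,"dy":-60,"dz":0,"ax":0,"ay":0,"az":0,"fingers":1},{"dx":0,"dy":0,"dz":0,"ax":0,"ay":0,"az":0,"fingers":1},{"dx":0,"dy":0,"dz":0,"ax":0,"ay":0,"az":0,"fingers":1}]'

```text
clock: 3.6
tool_pos: [0.6402, 0.2548, 0.2508]
orientation: [33.8, 89.9, -146.4]
force: [0.5, -0.7, -0.1]
opening: 0.0871
```

```bash
cat >> h.py <<'E'
def wrist(ctrl,name):
    o=ctrl.get_obs(); s=ctrl.snapshot("wrist"); H=np.array(s["hand_eye"])
    T=np.eye(4);T[:3,:3]=toolR(o["orientation"]).as_matrix();T[:3,3]=o["tool_pos"]
    C=np.linalg.inv(T@H); s["R"]=C[:3,:3];s["t"]=C[:3,3]
    cv2.imwrite(f"pics/{name}.png",cv2.resize(s["image"],(768,576),interpolation=cv2.INTER_CUBIC)); pickle.dump(s,open(name+".pkl","wb"))
    return s
E
python3 - <<'E'
from h import *
from plant import ctrl
o=ctrl.get_obs(); plan(o,[.637,.269,.25]); s=wrist(ctrl,"w1")
for X in ([.637,.269,.052],[.674,.0925,.106]): print(np.array(proj(s,np.array(X)))*1.5)
E
```

```text
p [0.6402 0.2548 0.2508] F [ 0.5 -0.7 -0.1] open 0.0871 q [ 37.9  21.9   2.7  -0.  -70.8 -38.1] t 3.6
turn units [-0.048  0.013 -0.008]
tool shift mm (cur) [  0.8 -14.2   3.3]  (after turn) [  0.8 -14.2   3.2]
[382.10117812 282.46052688]
[321.96958553  25.42562463]
```

View pics/w1.png

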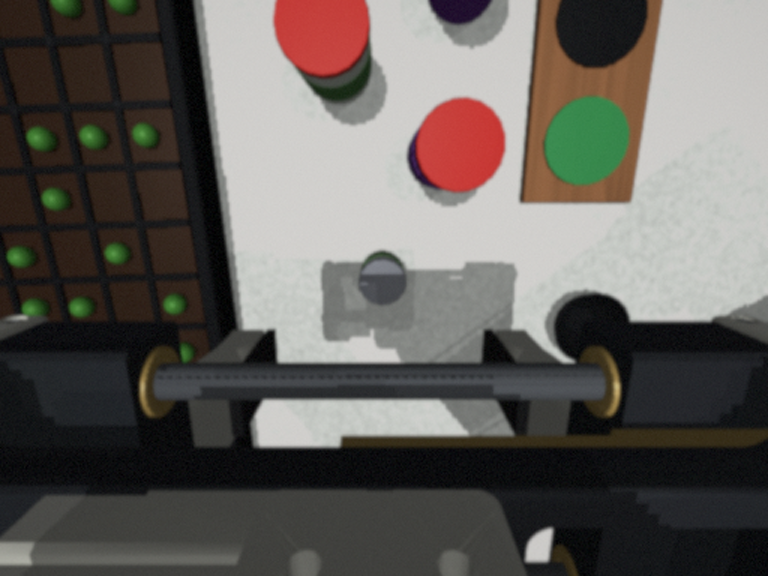

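The wrist view shows the grey lid at (382,279), within about 3 mm of the prediction. I'll go down and grasp it.

Emit:
send_rows --deltas '[{"dx":0,"dy":-13,"dz":3,"ax":0,"ay":0,"az":0,"fingers":1},{"dx":40,"dy":0,"dz":0,"ax":0,"ay":0,"az":0,"fingers":1},{"dx":40,"dy":0,"dz":0,"ax":0,"ay":0,"az":0,"fingers":1},{"dx":40,"dy":0,"dz":0,"ax":0,"ay":0,"az":0,"fingers":1},{"dx":40,"dy":0,"dz":0,"ax":0,"ay":0,"az":0,"fingers":1},{"dx":30,"dy":0,"dz":0,"ax":0,"ay":0,"az":0,"fingers":1},{"dx":20,"dy":0,"dz":0,"ax":0,"ay":0,"az":0,"fingers":1},{"dx":9,"dy":0,"dz":0,"ax":0,"ay":0,"az":0,"fingers":1},{"dx":0,"dy":0,"dz":0,"ax":0,"ay":0,"az":0,"fingers":1}]'

```text
clock: 4.78
tool_pos: [0.6379, 0.2676, 0.0327]
orientation: [134.3, 90.0, -46.0]
force: [-0.1, 0.0, 0.2]
opening: 0.0878
```

Emit:
send_rows --deltas '[{"dx":0,"dy":0,"dz":0,"ax":0,"ay":0,"az":0,"fingers":0.4},{"dx":0,"dy":0,"dz":0,"ax":0,"ay":0,"az":0,"fingers":0.4},{"dx":0,"dy":0,"dz":0,"ax":0,"ay":0,"az":0,"fingers":0.4},{"dx":0,"dy":0,"dz":0,"ax":0,"ay":0,"az":0,"fingers":0.4},{"dx":0,"dy":0,"dz":0,"ax":0,"ay":0,"az":0,"fingers":0.4},{"dx":0,"dy":0,"dz":0,"ax":0,"ay":0,"az":0,"fingers":0.4},{"dx":0,"dy":0,"dz":0,"ax":0,"ay":0,"az":0,"fingers":0},{"dx":0,"dy":0,"dz":0,"ax":0,"ay":0,"az":0,"fingers":0}]'

```text
clock: 5.78
tool_pos: [0.6377, 0.2676, 0.0326]
orientation: [108.6, 90.0, -71.7]
force: [-0.7, 0.2, 1.9]
opening: 0.0408
```

Emit:
send_rows --deltas '[{"dx":-20,"dy":0,"dz":0,"ax":0,"ay":0,"az":0,"fingers":0},{"dx":-40,"dy":0,"dz":0,"ax":0,"ay":0,"az":0,"fingers":0},{"dx":-50,"dy":0,"dz":0,"ax":0,"ay":0,"az":0,"fingers":0},{"dx":-40,"dy":20,"dz":9,"ax":0,"ay":0,"az":0,"fingers":0},{"dx":0,"dy":40,"dz":18,"ax":0,"ay":0,"az":0,"fingers":0},{"dx":0,"dy":50,"dz":22.5,"ax":0,"ay":0,"az":0,"fingers":0},{"dx":0,"dy":50,"dz":22.5,"ax":0,"ay":0,"az":0,"fingers":0},{"dx":0,"dy":50,"dz":22.5,"ax":0,"ay":0,"az":0,"fingers":0},{"dx":0,"dy":50,"dz":22.5,"ax":0,"ay":0,"az":0,"fingers":0},{"dx":0,"dy":50,"dz":22.5,"ax":0,"ay":0,"az":0,"fingers":0},{"dx":0,"dy":50,"dz":22.5,"ax":0,"ay":0,"az":0,"fingers":0},{"dx":0,"dy":37,"dz":17,"ax":0,"ay":0,"az":0,"fingers":0}]'

```text
clock: 7.28
tool_pos: [0.4557, -0.1301, 0.1841]
orientation: [-177.7, 89.9, 2.0]
force: [0.1, 0.3, -0.6]
opening: 0.0414
```

Emit:
send_rows --deltas '[{"dx":0,"dy":0,"dz":0,"ax":0,"ay":0,"az":0,"fingers":0},{"dx":0,"dy":0,"dz":0,"ax":0,"ay":0,"az":0,"fingers":0}]'

```text
clock: 7.52
tool_pos: [0.4571, -0.1285, 0.1837]
orientation: [-175.9, 89.9, 3.8]
force: [0.3, -0.2, -0.9]
opening: 0.0411
```

```bash
python3 - <<'E'
from h import *
from plant import ctrl
o=ctrl.get_obs(); plan(o,[.4583,-.13,.0495]); s=wrist(ctrl,"w2")
z=o["tool_pos"][2]-.0326
print(np.array(proj(s,np.array([*o["tool_pos"][:2],z+.052])))*1.5,np.array(proj(s,np.array([.4583,-.13,.016])))*1.5)
E
```

```text
p [ 0.4571 -0.1285  0.1837] F [ 0.3 -0.2 -0.9] open 0.0411 q [  8.1   4.9 -29.5   0.  -55.5  -8.5] t 7.525
turn units [-0.065 -0.022  0.001]
tool shift mm (cur) [134.2   1.5  -1. ]  (after turn) [134.2   1.5  -1.2]
[377.33130589 406.28185028] [377.30761115 272.57907951]
```

View pics/w2.png

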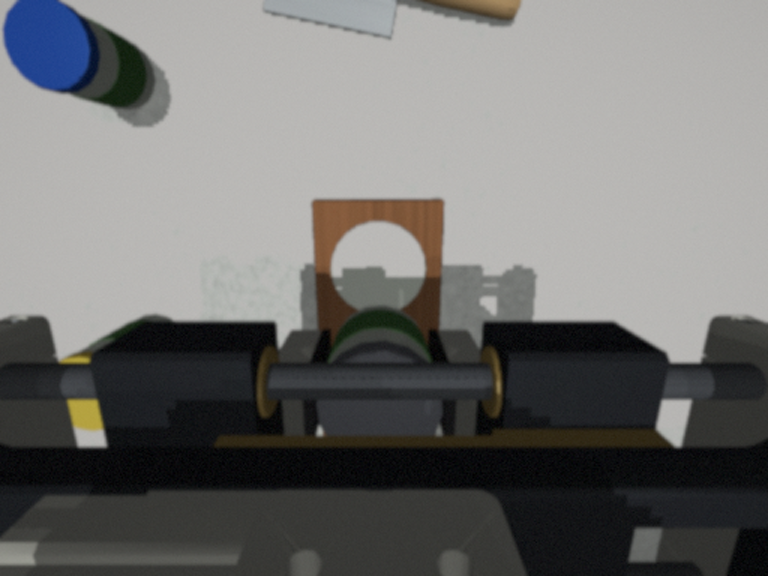

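Emit:
send_rows --deltas '[{"dx":40,"dy":2,"dz":-1,"ax":0,"ay":0,"az":0,"fingers":0},{"dx":40,"dy":0,"dz":0,"ax":0,"ay":0,"az":0,"fingers":0},{"dx":30,"dy":0,"dz":0,"ax":0,"ay":0,"az":0,"fingers":0},{"dx":15,"dy":0,"dz":0,"ax":0,"ay":0,"az":0,"fingers":0},{"dx":6,"dy":0,"dz":0,"ax":0,"ay":0,"az":0,"fingers":0},{"dx":3,"dy":0,"dz":0,"ax":0,"ay":0,"az":0,"fingers":0},{"dx":0,"dy":0,"dz":0,"ax":0,"ay":0,"az":0,"fingers":0},{"dx":0,"dy":0,"dz":0,"ax":0,"ay":0,"az":0,"fingers":0}]'

```text
clock: 8.57
tool_pos: [0.4581, -0.1304, 0.0492]
orientation: [-174.0, 89.9, 5.7]
force: [0.0, -0.7, -0.2]
opening: 0.041
```

Emit:
send_rows --deltas '[{"dx":0.6,"dy":0,"dz":0,"ax":0,"ay":0,"az":0,"fingers":0},{"dx":0,"dy":0,"dz":0,"ax":0,"ay":0,"az":0,"fingers":0.6},{"dx":0,"dy":0,"dz":0,"ax":0,"ay":0,"az":0,"fingers":0.8},{"dx":0,"dy":0,"dz":0,"ax":0,"ay":0,"az":0,"fingers":1},{"dx":0,"dy":0,"dz":0,"ax":0,"ay":0,"az":0,"fingers":1},{"dx":0,"dy":0,"dz":0,"ax":0,"ay":0,"az":0,"fingers":1},{"dx":-20,"dy":0,"dz":0,"ax":0,"ay":0,"az":0,"fingers":1},{"dx":-30,"dy":0,"dz":0,"ax":0,"ay":0,"az":0,"fingers":1},{"dx":-50,"dy":0,"dz":0,"ax":0,"ay":0,"az":0,"fingers":1},{"dx":-50,"dy":0,"dz":0,"ax":0,"ay":0,"az":0,"fingers":1},{"dx":0,"dy":0,"dz":0,"ax":0,"ay":0,"az":0,"fingers":1}]'

```text
clock: 9.95
tool_pos: [0.46, -0.1305, 0.202]
orientation: [-178.3, 89.5, 1.5]
force: [0.1, -0.2, 0.0]
opening: 0.0877
```

```bash
python3 - <<'E'
from h import *
from plant import ctrl
o=ctrl.get_obs(); plan(o,[.640,-.269,.2],B)
E
```

```text
p [ 0.46   -0.1305  0.202 ] F [ 0.1 -0.2  0. ] open 0.0877 q [  7.9   3.9 -27.9   0.1 -57.8  -8.1] t 9.95
turn units [17.949 -0.069  0.073]
tool shift mm (cur) [   3.4  137.7 -180.6]  (after turn) [   2.  -180.  -138.5]
```

Emit:
send_rows --deltas '[{"dx":0,"dy":35,"dz":-45,"ax":0,"ay":0,"az":0,"fingers":1},{"dx":0,"dy":35,"dz":-45,"ax":0,"ay":0,"az":0,"fingers":1},{"dx":0,"dy":35,"dz":-45,"ax":0,"ay":0,"az":0,"fingers":1},{"dx":0,"dy":34,"dz":-45,"ax":1.99,"ay":0,"az":0,"fingers":1},{"dx":0,"dy":0,"dz":0,"ax":2,"ay":0,"az":0,"fingers":1},{"dx":0,"dy":0,"dz":0,"ax":2,"ay":0,"az":0,"fingers":1},{"dx":0,"dy":0,"dz":0,"ax":2,"ay":0,"az":0,"fingers":1},{"dx":0,"dy":0,"dz":0,"ax":2,"ay":0,"az":0,"fingers":1},{"dx":0,"dy":0,"dz":0,"ax":2,"ay":0,"az":0,"fingers":1},{"dx":0,"dy":0,"dz":0,"ax":2,"ay":0,"az":0,"fingers":1},{"dx":0,"dy":0,"dz":0,"ax":2,"ay":0,"az":0,"fingers":1},{"dx":0,"dy":0,"dz":0,"ax":2,"ay":0,"az":0,"fingers":1}]'

```text
clock: 11.45
tool_pos: [0.6365, -0.2702, 0.1966]
orientation: [74.4, 89.9, 163.8]
force: [0.2, -1.6, 0.3]
opening: 0.0878
```

Emit:
send_rows --deltas '[{"dx":0,"dy":0,"dz":0,"ax":0,"ay":0,"az":0,"fingers":1},{"dx":0,"dy":0,"dz":0,"ax":0,"ay":0,"az":0,"fingers":1}]'

```text
clock: 11.7
tool_pos: [0.6367, -0.2703, 0.1973]
orientation: [76.4, 89.9, 166.4]
force: [0.6, 0.5, -0.1]
opening: 0.0874
```

```bash
python3 - <<'E'
from h import *
from plant import ctrl
o=ctrl.get_obs(); plan(o,[.6405,-.2688,.044],B)
s=ctrl.snapshot("top"); pickle.dump(s,open("top1.pkl","wb")); cv2.imwrite("pics/top1.png",cv2.resize(s["image"],(768,576)))
print(np.array(proj(s,np.array([.4583,-.13,.068])))*1.5)
E
```

```text
p [ 0.6367 -0.2703  0.1973] F [ 0.6  0.5 -0.1] open 0.0874 q [ -6.9  24.1  -1.1  -0.  -64.8 -83.1] t 11.7
turn units [-0.004  0.003 -0.011]
tool shift mm (cur) [153.3  -3.9   1.5]  (after turn) [153.3  -3.8   1.5]
[472.3341819 351.4211689]
```

View pics/top1.png

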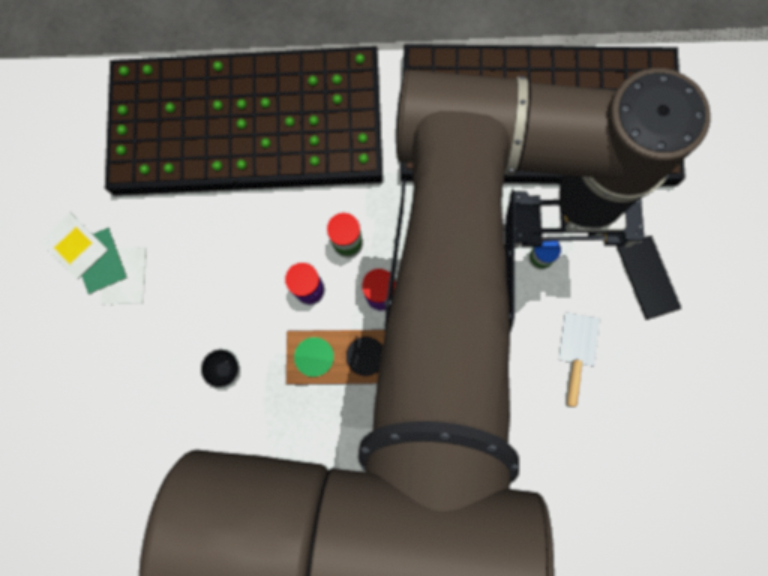

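```bash
python3 - <<'E'
from h import *
from plant import ctrl
s=wrist(ctrl,"w3")
print(np.array(proj(s,np.array([.6405,-.2688,.07])))*1.5)
E
```

```text
[381.14386758 293.48050547]
```

View pics/w3.png

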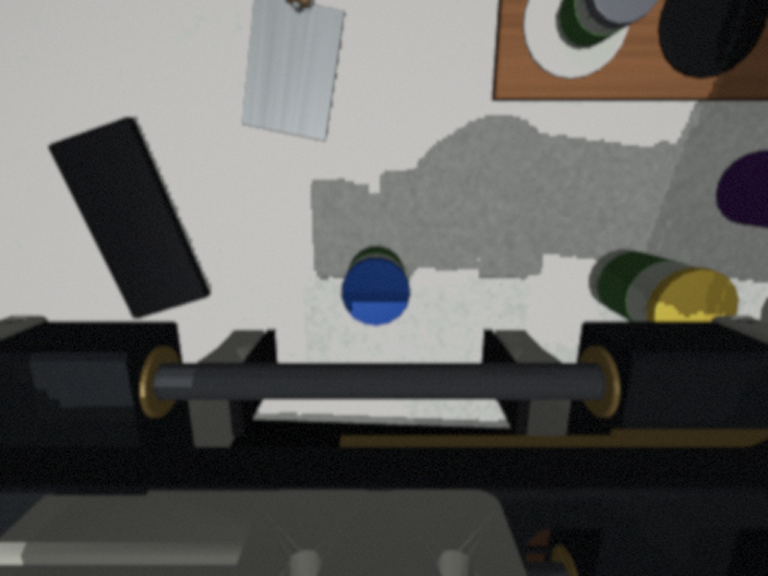

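Blue lid is at (376,292), close to the prediction. The grey tub is standing on the white pad. Next I'll grasp blue.

Emit:
send_rows --deltas '[{"dx":30,"dy":-4,"dz":1,"ax":0,"ay":0,"az":0,"fingers":1},{"dx":40,"dy":0,"dz":0,"ax":0,"ay":0,"az":0,"fingers":1},{"dx":40,"dy":0,"dz":0,"ax":0,"ay":0,"az":0,"fingers":1},{"dx":30,"dy":0,"dz":0,"ax":0,"ay":0,"az":0,"fingers":1},{"dx":13,"dy":0,"dz":0,"ax":0,"ay":0,"az":0,"fingers":1},{"dx":0,"dy":0,"dz":0,"ax":0,"ay":0,"az":0,"fingers":1},{"dx":0,"dy":0,"dz":0,"ax":0,"ay":0,"az":0,"fingers":0.5},{"dx":0,"dy":0,"dz":0,"ax":0,"ay":0,"az":0,"fingers":0.5},{"dx":0,"dy":0,"dz":0,"ax":0,"ay":0,"az":0,"fingers":0.5},{"dx":0,"dy":0,"dz":0,"ax":0,"ay":0,"az":0,"fingers":0.5},{"dx":0,"dy":0,"dz":0,"ax":0,"ay":0,"az":0,"fingers":0},{"dx":0,"dy":0,"dz":0,"ax":0,"ay":0,"az":0,"fingers":0}]'

```text
clock: 13.3
tool_pos: [0.6411, -0.2695, 0.0452]
orientation: [-118.5, 90.0, -28.8]
force: [0.2, 0.3, 1.3]
opening: 0.0467
```

Emit:
send_rows --deltas '[{"dx":0,"dy":0,"dz":0,"ax":0,"ay":0,"az":0,"fingers":0},{"dx":0,"dy":0,"dz":0,"ax":0,"ay":0,"az":0,"fingers":0}]'

```text
clock: 13.55
tool_pos: [0.6411, -0.2695, 0.0451]
orientation: [-125.7, 90.0, -35.9]
force: [-0.3, -0.0, 1.6]
opening: 0.0466
```

```bash
python3 - <<'E'
from h import *
from plant import ctrl
o=ctrl.get_obs(); plan(o,[.4583,-.035,.2],B)
E
```

```text
p [ 0.6411 -0.2695  0.0451] F [-0.3 -0.   1.6] open 0.0466 q [ -6.8  32.4  -9.3   0.  -48.3 -83.5] t 13.55
turn units [-0.047 -0.002  0.003]
tool shift mm (cur) [-154.9  183.7  233.7]  (after turn) [-154.9  182.8  234.5]
```

Emit:
send_rows --deltas '[{"dx":-20,"dy":0,"dz":0,"ax":-0.05,"ay":0,"az":0,"fingers":0},{"dx":-40,"dy":0,"dz":0,"ax":0,"ay":0,"az":0,"fingers":0},{"dx":-50,"dy":0,"dz":0,"ax":0,"ay":0,"az":0,"fingers":0},{"dx":-30,"dy":12,"dz":15,"ax":0,"ay":0,"az":0,"fingers":0},{"dx":0,"dy":31,"dz":40,"ax":0,"ay":0,"az":0,"fingers":0},{"dx":0,"dy":35,"dz":45,"ax":0,"ay":0,"az":0,"fingers":0},{"dx":0,"dy":35,"dz":45,"ax":0,"ay":0,"az":0,"fingers":0},{"dx":0,"dy":35,"dz":45,"ax":0,"ay":0,"az":0,"fingers":0},{"dx":0,"dy":35,"dz":45,"ax":0,"ay":0,"az":0,"fingers":0},{"dx":0,"dy":0,"dz":0,"ax":0,"ay":0,"az":0,"fingers":0},{"dx":0,"dy":0,"dz":0,"ax":0,"ay":0,"az":0,"fingers":0}]'

```text
clock: 14.92
tool_pos: [0.4585, -0.034, 0.1862]
orientation: [-76.3, 89.9, 13.8]
force: [-0.4, 0.3, -1.0]
opening: 0.0467
```

```bash
python3 - <<'E'
from h import *
from plant import ctrl
o=ctrl.get_obs(); plan(o,[.4583,-.035,.0615],B)
s=wrist(ctrl,"w4")
z=o["tool_pos"][2]-.0451
print(np.array(proj(s,np.array([*o["tool_pos"][:2],z+.07])))*1.5,np.array(proj(s,np.array([.4583,-.035,.016])))*1.5)
E
```

```text
p [ 0.4585 -0.034   0.1862] F [-0.4  0.3 -1. ] open 0.0467 q [  20.4    3.2  -31.     0.   -55.7 -110.3] t 14.925
turn units [0.021 0.006 0.025]
tool shift mm (cur) [124.7   0.4  -1. ]  (after turn) [124.7   0.2  -1. ]
[378.70438978 417.39194474] [377.6059157 273.2593622]
```

View pics/w4.png

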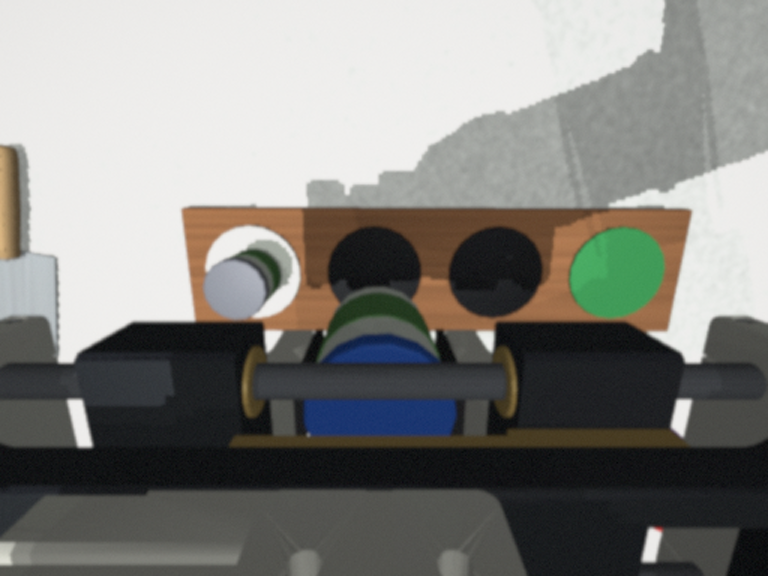

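Emit:
send_rows --deltas '[{"dx":40,"dy":0,"dz":-1,"ax":0,"ay":0,"az":0,"fingers":0},{"dx":40,"dy":0,"dz":0,"ax":0,"ay":0,"az":0,"fingers":0},{"dx":25,"dy":0,"dz":0,"ax":0,"ay":0,"az":0,"fingers":0},{"dx":12,"dy":0,"dz":0,"ax":0,"ay":0,"az":0,"fingers":0},{"dx":5,"dy":0,"dz":0,"ax":0,"ay":0,"az":0,"fingers":0},{"dx":2.5,"dy":0,"dz":0,"ax":0,"ay":0,"az":0,"fingers":0},{"dx":0,"dy":0,"dz":0,"ax":0,"ay":0,"az":0,"fingers":0},{"dx":0,"dy":0,"dz":0,"ax":0,"ay":0,"az":0,"fingers":0}]'

```text
clock: 15.98
tool_pos: [0.4584, -0.0352, 0.0611]
orientation: [-69.9, 89.9, 20.1]
force: [0.6, -0.6, 0.4]
opening: 0.0464
```

Emit:
send_rows --deltas '[{"dx":0,"dy":0,"dz":0,"ax":0,"ay":0,"az":0,"fingers":0.65},{"dx":0,"dy":0,"dz":0,"ax":0,"ay":0,"az":0,"fingers":0.75},{"dx":0,"dy":0,"dz":0,"ax":0,"ay":0,"az":0,"fingers":0.75},{"dx":0,"dy":0,"dz":0,"ax":0,"ay":0,"az":0,"fingers":0.75},{"dx":-20,"dy":0,"dz":0,"ax":0,"ay":0,"az":0,"fingers":0.75},{"dx":-30,"dy":0,"dz":0,"ax":0,"ay":0,"az":0,"fingers":0.75},{"dx":-50,"dy":0,"dz":0,"ax":0,"ay":0,"az":0,"fingers":0.75},{"dx":-50,"dy":0,"dz":0,"ax":0,"ay":0,"az":0,"fingers":1},{"dx":0,"dy":-47,"dz":-7.5,"ax":0,"ay":0,"az":0,"fingers":1},{"dx":0,"dy":-47,"dz":-7.5,"ax":0,"ay":0,"az":0,"fingers":1},{"dx":0,"dy":-47,"dz":-7,"ax":0,"ay":0,"az":0,"fingers":1},{"dx":0,"dy":-47,"dz":-7,"ax":0,"ay":0,"az":0,"fingers":1}]'

```text
clock: 17.48
tool_pos: [0.6473, -0.0647, 0.2102]
orientation: [93.4, 90.0, -176.6]
force: [0.2, 0.3, 0.5]
opening: 0.0876
```

Emit:
send_rows --deltas '[{"dx":0,"dy":0,"dz":0,"ax":-2,"ay":0,"az":0,"fingers":1},{"dx":0,"dy":0,"dz":0,"ax":-2,"ay":0,"az":0,"fingers":1},{"dx":0,"dy":0,"dz":0,"ax":-2,"ay":0,"az":0,"fingers":1},{"dx":0,"dy":0,"dz":0,"ax":-2,"ay":0,"az":0,"fingers":1},{"dx":0,"dy":0,"dz":0,"ax":-2,"ay":0,"az":0,"fingers":1},{"dx":0,"dy":0,"dz":0,"ax":-2,"ay":0,"az":0,"fingers":1},{"dx":0,"dy":0,"dz":0,"ax":-2,"ay":0,"az":0,"fingers":1},{"dx":0,"dy":0,"dz":0,"ax":-2,"ay":0,"az":0,"fingers":1},{"dx":0,"dy":0,"dz":0,"ax":-2,"ay":0,"az":0,"fingers":1},{"dx":0,"dy":0,"dz":0,"ax":0,"ay":0,"az":0,"fingers":1},{"dx":0,"dy":0,"dz":0,"ax":0,"ay":0,"az":0,"fingers":1}]'

```text
clock: 18.85
tool_pos: [0.6458, -0.0644, 0.2103]
orientation: [2.0, 90.0, -178.2]
force: [-0.3, -0.9, 0.7]
opening: 0.0876
```

```bash
python3 - <<'E'
from h import *
from plant import ctrl
o=ctrl.get_obs(); plan(o,[.6463,-.0642,.062])
s=wrist(ctrl,"w5")
print(np.array(proj(s,np.array([.6463,-.0642,.088])))*1.5)
s=ctrl.snapshot("scene");cv2.imwrite("pics/s1.png",cv2.resize(s["image"],(768,576)));pickle.dump(s,open("s1.pkl","wb"))
E
```

```text
p [ 0.6458 -0.0644  0.2103] F [-0.3 -0.9  0.7] open 0.0876 q [ 11.5  19.7  -6.1  -0.  -64.2 -11.7] t 18.85
turn units [-0.043  0.005 -0.   ]
tool shift mm (cur) [148.3  -0.2  -0.5]  (after turn) [148.3  -0.2  -0.5]
[377.53830163 290.18227015]
```

View pics/w5.png

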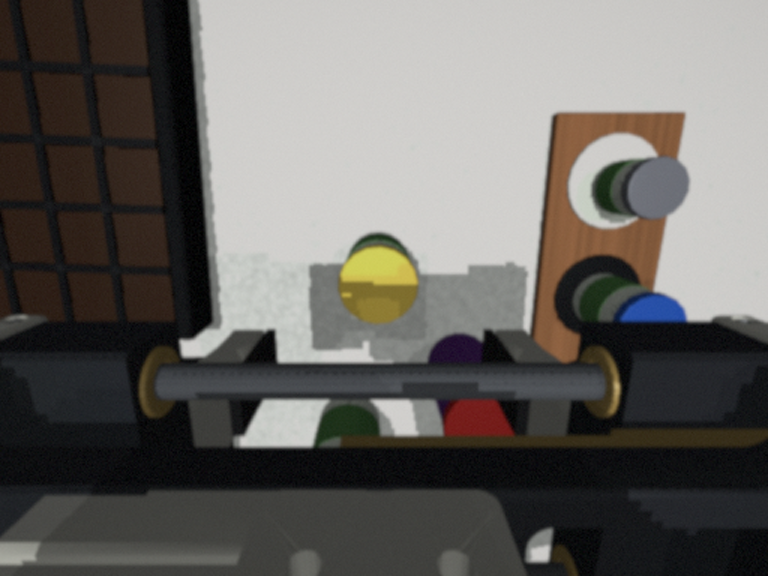

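View pics/s1.png

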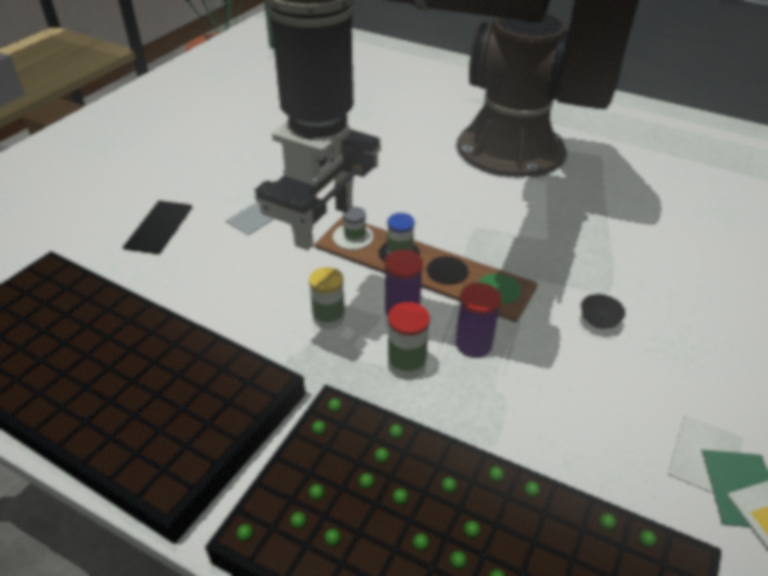

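Yellow's lid is at (378,286), as predicted. Grey and blue stand upright on their pads.

Emit:
send_rows --deltas '[{"dx":40,"dy":0,"dz":0,"ax":0,"ay":0,"az":0,"fingers":1},{"dx":40,"dy":0,"dz":0,"ax":0,"ay":0,"az":0,"fingers":1},{"dx":40,"dy":0,"dz":0,"ax":0,"ay":0,"az":0,"fingers":1},{"dx":20,"dy":0,"dz":0,"ax":0,"ay":0,"az":0,"fingers":1},{"dx":8,"dy":0,"dz":0,"ax":0,"ay":0,"az":0,"fingers":1},{"dx":0,"dy":0,"dz":0,"ax":0,"ay":0,"az":0,"fingers":1},{"dx":0,"dy":0,"dz":0,"ax":0,"ay":0,"az":0,"fingers":0.6},{"dx":0,"dy":0,"dz":0,"ax":0,"ay":0,"az":0,"fingers":0.6},{"dx":0,"dy":0,"dz":0,"ax":0,"ay":0,"az":0,"fingers":0.5},{"dx":0,"dy":0,"dz":0,"ax":0,"ay":0,"az":0,"fingers":0},{"dx":0,"dy":0,"dz":0,"ax":0,"ay":0,"az":0,"fingers":0},{"dx":0,"dy":0,"dz":0,"ax":0,"ay":0,"az":0,"fingers":0}]'

```text
clock: 20.45
tool_pos: [0.6461, -0.0644, 0.0628]
orientation: [170.1, 90.0, -9.8]
force: [-0.1, -0.5, 3.2]
opening: 0.0527
```

Emit:
send_rows --deltas '[{"dx":0,"dy":0,"dz":0,"ax":0,"ay":0,"az":0,"fingers":0},{"dx":0,"dy":0,"dz":0,"ax":0,"ay":0,"az":0,"fingers":0}]'

```text
clock: 20.7
tool_pos: [0.6462, -0.0644, 0.0628]
orientation: [175.3, 90.0, -4.7]
force: [0.2, -0.3, 4.7]
opening: 0.0529
```

```bash
python3 - <<'E'
from h import *
from plant import ctrl
o=ctrl.get_obs(); plan(o,[.4583,.0602,.22])
E
```

```text
p [ 0.6462 -0.0644  0.0628] F [ 0.2 -0.3  4.7] open 0.0529 q [ 11.5  27.8 -15.1   0.  -47.1 -11.5] t 20.7
turn units [ 0.004 -0.006 -0.   ]
tool shift mm (cur) [-157.3 -124.6  187.7]  (after turn) [-157.2 -124.6  187.9]
```

Emit:
send_rows --deltas '[{"dx":-20,"dy":0,"dz":0,"ax":0,"ay":0,"az":0,"fingers":0},{"dx":-40,"dy":0,"dz":0,"ax":0,"ay":0,"az":0,"fingers":0},{"dx":-50,"dy":0,"dz":0,"ax":0,"ay":0,"az":0,"fingers":0},{"dx":-40,"dy":0,"dz":0,"ax":0,"ay":0,"az":0,"fingers":0},{"dx":-7,"dy":-14.5,"dz":22,"ax":0,"ay":0,"az":0,"fingers":0},{"dx":0,"dy":-27,"dz":41,"ax":0,"ay":0,"az":0,"fingers":0},{"dx":0,"dy":-27,"dz":41,"ax":0,"ay":0,"az":0,"fingers":0},{"dx":0,"dy":-27,"dz":41,"ax":0,"ay":0,"az":0,"fingers":0},{"dx":0,"dy":-29,"dz":43,"ax":0,"ay":0,"az":0,"fingers":0},{"dx":0,"dy":0,"dz":0,"ax":0,"ay":0,"az":0,"fingers":0},{"dx":0,"dy":0,"dz":0,"ax":0,"ay":0,"az":0,"fingers":0}]'

```text
clock: 22.08
tool_pos: [0.4579, 0.0603, 0.2195]
orientation: [-140.8, 90.0, 39.3]
force: [-0.3, -0.2, -1.2]
opening: 0.0527
```

```bash
python3 - <<'E'
from h import *
from plant import ctrl
o=ctrl.get_obs(); plan(o,[.4583,.0602,.0790])
s=wrist(ctrl,"w6")
z=o["tool_pos"][2]-.0628
print(np.array(proj(s,np.array([*o["tool_pos"][:2],z+.088])))*1.5,np.array(proj(s,np.array([.4583,.0602,.016])))*1.5)
E
```

```text
p [0.4579 0.0603 0.2195] F [-0.3 -0.2 -1.2] open 0.0527 q [ 32.    1.5 -27.9  -0.  -60.6 -32. ] t 22.075
turn units [ 0.013 -0.004  0.003]
tool shift mm (cur) [ 1.405e+02  1.000e-01 -3.000e-01]  (after turn) [ 1.405e+02  1.000e-01 -4.000e-01]
[377.34130191 416.60096641] [378.15836374 264.82195231]
```

View pics/w6.png

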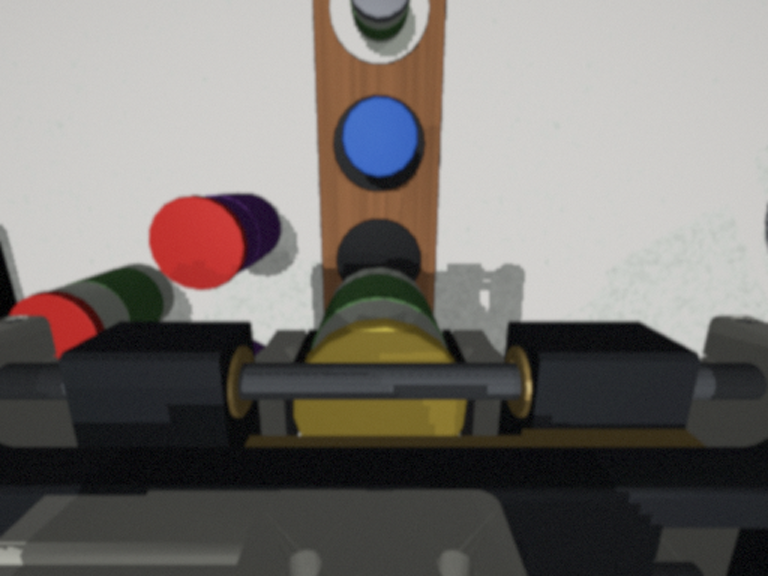

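Emit:
send_rows --deltas '[{"dx":40,"dy":0,"dz":0,"ax":0,"ay":0,"az":0,"fingers":0},{"dx":40,"dy":0,"dz":0,"ax":0,"ay":0,"az":0,"fingers":0},{"dx":35,"dy":0,"dz":0,"ax":0,"ay":0,"az":0,"fingers":0},{"dx":15,"dy":0,"dz":0,"ax":0,"ay":0,"az":0,"fingers":0},{"dx":7,"dy":0,"dz":0,"ax":0,"ay":0,"az":0,"fingers":0},{"dx":3.3,"dy":0,"dz":0,"ax":0,"ay":0,"az":0,"fingers":0},{"dx":0,"dy":0,"dz":0,"ax":0,"ay":0,"az":0,"fingers":0},{"dx":0,"dy":0,"dz":0,"ax":0,"ay":0,"az":0,"fingers":0}]'

```text
clock: 23.12
tool_pos: [0.4583, 0.0602, 0.0797]
orientation: [-151.0, 89.9, 29.0]
force: [0.9, 0.5, -0.6]
opening: 0.053
```

Emit:
send_rows --deltas '[{"dx":0.6,"dy":0,"dz":0,"ax":0,"ay":0,"az":0,"fingers":0},{"dx":0,"dy":0,"dz":0,"ax":0,"ay":0,"az":0,"fingers":0.7},{"dx":0,"dy":0,"dz":0,"ax":0,"ay":0,"az":0,"fingers":0.8},{"dx":0,"dy":0,"dz":0,"ax":0,"ay":0,"az":0,"fingers":0.8},{"dx":0,"dy":0,"dz":0,"ax":0,"ay":0,"az":0,"fingers":0.8},{"dx":-20,"dy":0,"dz":0,"ax":0,"ay":0,"az":0,"fingers":0.8},{"dx":-30,"dy":0,"dz":0,"ax":0,"ay":0,"az":0,"fingers":0.8},{"dx":-50,"dy":0,"dz":0,"ax":0,"ay":0,"az":0,"fingers":1},{"dx":-50,"dy":0,"dz":0,"ax":0,"ay":0,"az":0,"fingers":1}]'

```text
clock: 24.25
tool_pos: [0.4576, 0.0599, 0.23]
orientation: [36.8, 90.0, -143.2]
force: [0.9, 0.8, -0.4]
opening: 0.0846
```

Emit:
send_rows --deltas '[{"dx":0,"dy":-8,"dz":-54,"ax":0,"ay":0,"az":0,"fingers":1},{"dx":0,"dy":-8,"dz":-54,"ax":0,"ay":0,"az":0,"fingers":1},{"dx":0,"dy":-8,"dz":-54,"ax":0,"ay":0,"az":0,"fingers":1},{"dx":0,"dy":-8,"dz":-54,"ax":0,"ay":0,"az":0,"fingers":1},{"dx":0,"dy":0,"dz":0,"ax":0,"ay":0,"az":0,"fingers":1},{"dx":0,"dy":0,"dz":0,"ax":0,"ay":0,"az":0,"fingers":1}]'

```text
clock: 25.0
tool_pos: [0.6735, 0.0919, 0.2275]
orientation: [18.6, 89.9, -161.4]
force: [-0.7, 0.0, 0.2]
opening: 0.0877
```

```bash
python3 - <<'E'
from h import *
from plant import ctrl
o=ctrl.get_obs(); plan(o,[.6742,.0925,.080])
s=wrist(ctrl,"w7")
print(np.array(proj(s,np.array([.6742,.0925,.106])))*1.5)
E
```

```text
p [0.6735 0.0919 0.2275] F [-0.7  0.   0.2] open 0.0877 q [ 24.2  21.9  -0.5  -0.  -67.7 -24.2] t 25.0
turn units [-0.001  0.02  -0.007]
tool shift mm (cur) [147.5  -0.6  -0.9]  (after turn) [147.5  -0.6  -0.7]
[377.0277834  291.10859254]
```

View pics/w7.png

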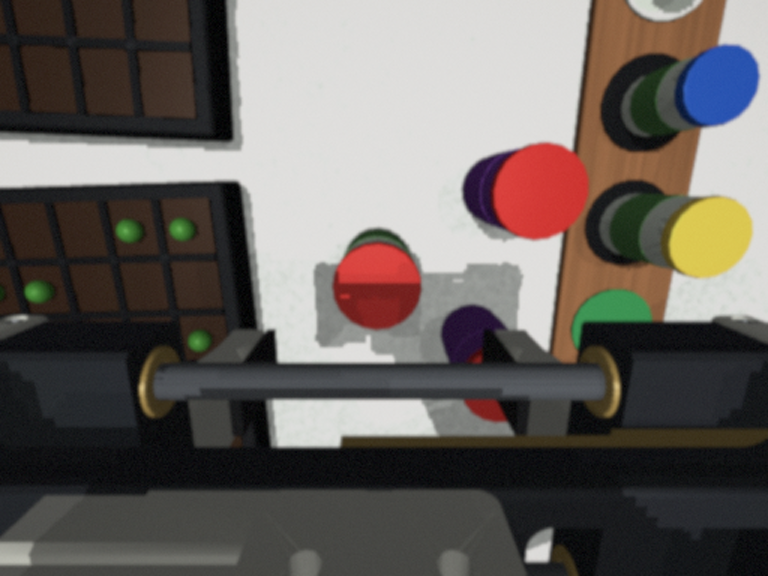

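The target red tub, with its green label, is at (377,286), as predicted. The purple decoys are clear of the fingers.

Emit:
send_rows --deltas '[{"dx":40,"dy":0,"dz":-1,"ax":0,"ay":0,"az":0,"fingers":1},{"dx":40,"dy":0,"dz":0,"ax":0,"ay":0,"az":0,"fingers":1},{"dx":40,"dy":0,"dz":0,"ax":0,"ay":0,"az":0,"fingers":1},{"dx":20,"dy":0,"dz":0,"ax":0,"ay":0,"az":0,"fingers":1},{"dx":7,"dy":0,"dz":0,"ax":0,"ay":0,"az":0,"fingers":1},{"dx":0,"dy":0,"dz":0,"ax":0,"ay":0,"az":0,"fingers":1},{"dx":0,"dy":0,"dz":0,"ax":0,"ay":0,"az":0,"fingers":0.7},{"dx":0,"dy":0,"dz":0,"ax":0,"ay":0,"az":0,"fingers":0.65},{"dx":0,"dy":0,"dz":0,"ax":0,"ay":0,"az":0,"fingers":0.5},{"dx":0,"dy":0,"dz":0,"ax":0,"ay":0,"az":0,"fingers":0},{"dx":0,"dy":0,"dz":0,"ax":0,"ay":0,"az":0,"fingers":0},{"dx":0,"dy":0,"dz":0,"ax":0,"ay":0,"az":0,"fingers":0}]'

```text
clock: 26.55
tool_pos: [0.6751, 0.0921, 0.082]
orientation: [-177.6, 90.0, 2.4]
force: [-0.9, 0.6, 5.1]
opening: 0.0591
```

Emit:
send_rows --deltas '[{"dx":0,"dy":0,"dz":0,"ax":0,"ay":0,"az":0,"fingers":0},{"dx":0,"dy":0,"dz":0,"ax":0,"ay":0,"az":0,"fingers":0}]'

```text
clock: 26.8
tool_pos: [0.6751, 0.0922, 0.082]
orientation: [-169.1, 90.0, 10.9]
force: [-1.3, 1.1, 5.5]
opening: 0.0584
```

```bash
python3 - <<'E'
from h import *
from plant import ctrl
o=ctrl.get_obs(); plan(o,[.4583,.155,.24])
E
```

```text
p [0.6751 0.0922 0.082 ] F [-1.3  1.1  5.5] open 0.0584 q [ 24.1  29.   -9.7   0.  -51.3 -24.1] t 26.8
turn units [ 0.004 -0.005  0.001]
tool shift mm (cur) [-158.1  -62.9  216.7]  (after turn) [-158.   -62.8  216.8]
```

Emit:
send_rows --deltas '[{"dx":-20,"dy":0,"dz":0,"ax":0,"ay":0,"az":0,"fingers":0},{"dx":-40,"dy":0,"dz":0,"ax":0,"ay":0,"az":0,"fingers":0},{"dx":-50,"dy":0,"dz":0,"ax":0,"ay":0,"az":0,"fingers":0},{"dx":-40,"dy":0,"dz":0,"ax":0,"ay":0,"az":0,"fingers":0},{"dx":-8,"dy":-6,"dz":22,"ax":0,"ay":0,"az":0,"fingers":0},{"dx":0,"dy":-12,"dz":40,"ax":0,"ay":0,"az":0,"fingers":0},{"dx":0,"dy":-14,"dz":48,"ax":0,"ay":0,"az":0,"fingers":0},{"dx":0,"dy":-14,"dz":48,"ax":0,"ay":0,"az":0,"fingers":0},{"dx":0,"dy":-12,"dz":42,"ax":0,"ay":0,"az":0,"fingers":0},{"dx":0,"dy":-5,"dz":16,"ax":0,"ay":0,"az":0,"fingers":0},{"dx":0,"dy":0,"dz":0,"ax":0,"ay":0,"az":0,"fingers":0},{"dx":0,"dy":0,"dz":0,"ax":0,"ay":0,"az":0,"fingers":0}]'

```text
clock: 28.3
tool_pos: [0.4596, 0.1552, 0.2394]
orientation: [112.1, 90.0, -67.9]
force: [0.6, -0.1, -2.1]
opening: 0.059
```

```bash
python3 - <<'E'
from h import *
from plant import ctrl
o=ctrl.get_obs(); plan(o,[.4585,.155,.0985])
s=wrist(ctrl,"w8")
z=o["tool_pos"][2]-.082
print(np.array(proj(s,np.array([*o["tool_pos"][:2],z+.106])))*1.5,np.array(proj(s,np.array([.4585,.155,.016])))*1.5)
E
```

```text
p [0.4596 0.1552 0.2394] F [ 0.6 -0.1 -2.1] open 0.059 q [ 42.    2.9 -23.6   0.  -63.5 -41.9] t 28.3
turn units [ 0.003 -0.001 -0.002]
tool shift mm (cur) [140.9   0.2   1.1]  (after turn) [140.9   0.2   1.1]
[377.37921463 414.36076784] [379.81708935 260.39933182]
```

View pics/w8.png

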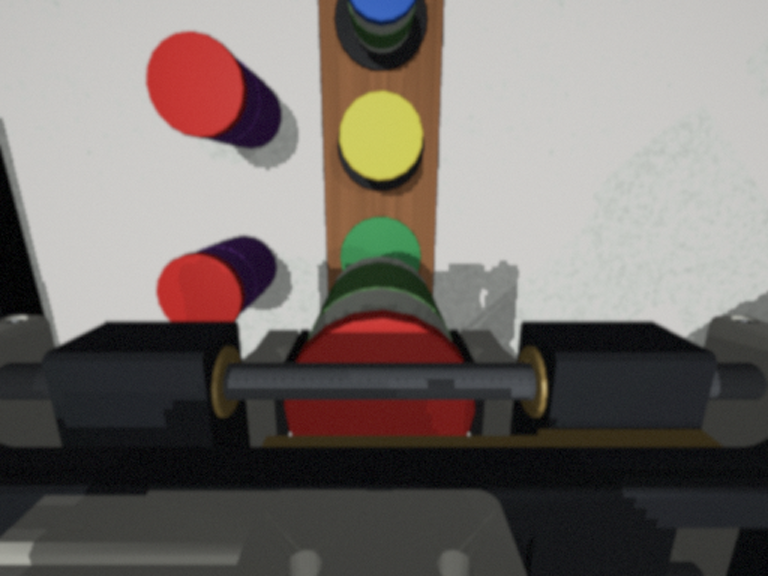

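Emit:
send_rows --deltas '[{"dx":40,"dy":0,"dz":1,"ax":0,"ay":0,"az":0,"fingers":0},{"dx":40,"dy":0,"dz":0,"ax":0,"ay":0,"az":0,"fingers":0},{"dx":35,"dy":0,"dz":0,"ax":0,"ay":0,"az":0,"fingers":0},{"dx":15,"dy":0,"dz":0,"ax":0,"ay":0,"az":0,"fingers":0},{"dx":7,"dy":0,"dz":0,"ax":0,"ay":0,"az":0,"fingers":0},{"dx":3.5,"dy":0,"dz":0,"ax":0,"ay":0,"az":0,"fingers":0},{"dx":0,"dy":0,"dz":0,"ax":0,"ay":0,"az":0,"fingers":0},{"dx":0,"dy":0,"dz":0,"ax":0,"ay":0,"az":0,"fingers":0}]'

```text
clock: 29.35
tool_pos: [0.4583, 0.1553, 0.0997]
orientation: [-141.7, 89.9, 38.3]
force: [0.4, 0.2, -1.8]
opening: 0.059
```

Emit:
send_rows --deltas '[{"dx":1,"dy":0,"dz":0,"ax":0,"ay":0,"az":0,"fingers":0},{"dx":0,"dy":0,"dz":0,"ax":0,"ay":0,"az":0,"fingers":0},{"dx":0,"dy":0,"dz":0,"ax":0,"ay":0,"az":0,"fingers":0}]'

```text
clock: 29.72
tool_pos: [0.4579, 0.1551, 0.0982]
orientation: [-139.9, 90.0, 40.2]
force: [0.4, 0.0, -2.2]
opening: 0.0581
```

Emit:
send_rows --deltas '[{"dx":0.5,"dy":0,"dz":0,"ax":0,"ay":0,"az":0,"fingers":0},{"dx":0,"dy":0,"dz":0,"ax":0,"ay":0,"az":0,"fingers":0.75},{"dx":0,"dy":0,"dz":0,"ax":0,"ay":0,"az":0,"fingers":0.85},{"dx":0,"dy":0,"dz":0,"ax":0,"ay":0,"az":0,"fingers":0.85},{"dx":0,"dy":0,"dz":0,"ax":0,"ay":0,"az":0,"fingers":0.85},{"dx":-20,"dy":0,"dz":0,"ax":0,"ay":0,"az":0,"fingers":0.85},{"dx":-30,"dy":0,"dz":0,"ax":0,"ay":0,"az":0,"fingers":0.85},{"dx":-50,"dy":0,"dz":0,"ax":0,"ay":0,"az":0,"fingers":1},{"dx":-50,"dy":0,"dz":0,"ax":0,"ay":0,"az":0,"fingers":1}]'

```text
clock: 30.85
tool_pos: [0.4576, 0.1548, 0.2489]
orientation: [41.7, 90.0, -138.3]
force: [1.0, 0.7, -1.0]
opening: 0.0861
```

Emit:
send_rows --deltas '[{"dx":0,"dy":-50,"dz":0,"ax":0,"ay":0,"az":0,"fingers":1},{"dx":0,"dy":-50,"dz":0,"ax":0,"ay":0,"az":0,"fingers":1},{"dx":0,"dy":-50,"dz":0,"ax":0,"ay":0,"az":0,"fingers":1},{"dx":0,"dy":-50,"dz":0,"ax":0,"ay":0,"az":0,"fingers":1},{"dx":0,"dy":-50,"dz":0,"ax":0,"ay":0,"az":0,"fingers":1},{"dx":0,"dy":-50,"dz":0,"ax":0,"ay":0,"az":0,"fingers":1},{"dx":0,"dy":0,"dz":0,"ax":0,"ay":0,"az":0,"fingers":1},{"dx":0,"dy":0,"dz":0,"ax":0,"ay":0,"az":0,"fingers":1}]'

```text
clock: 31.85
tool_pos: [0.4576, 0.4549, 0.2469]
orientation: [57.9, 89.9, -122.1]
force: [0.3, 0.3, -0.2]
opening: 0.0879
```

```bash
python3 - <<'E'
from h import *
from plant import ctrl
for n in("scene","top"):
    s=ctrl.snapshot(n); pickle.dump(s,open(n+"2.pkl","wb")); cv2.imwrite(f"pics/{n}2.png",cv2.resize(s["image"],(768,576),interpolation=cv2.INTER_CUBIC))
    for k,y,h in(("red",.1552,.106),("yel",.0602,.088),("blue",-.0348,.07),("grey",-.13,.052)):
        u,v=proj(s,np.array([.4584,y,.016+h])); print(n,k,(u*1.5,v*1.5))
        p,e,c,_=near(s,round(u),round(v),20,.016+h); print(p.round(4),e.round(3),c)
E
```

```text
scene red (np.float64(507.17764999044226), np.float64(238.27263325950435))
[0.459  0.1555 0.122 ] [0.055 0.054 0.   ] 277
scene yel (np.float64(451.3061449517227), np.float64(228.9995905590999))
[0.4583 0.0597 0.104 ] [0.05 0.05 0.  ] 202
scene blue (np.float64(399.7271521529948), np.float64(220.43897988045444))
[ 0.4597 -0.0329  0.086 ] [0.044 0.041 0.   ] 142
scene grey (np.float64(351.867018011675), np.float64(212.478285285119))
[0.5204 0.0415 0.068 ] [0.279 0.366 0.   ] 1560
top red (np.float64(304.3966008672402), np.float64(350.44956925307014))
[0.4581 0.1559 0.122 ] [0.056 0.056 0.   ] 422
top yel (np.float64(361.83532249527735), np.float64(350.7630253832535))
[0.4591 0.0606 0.104 ] [0.049 0.048 0.   ] 312
top blue (np.float64(417.7556052514027), np.float64(351.06819504815314))
[ 0.4579 -0.0336  0.086 ] [0.044 0.044 0.   ] 250
top grey (np.float64(472.33217248755653), np.float64(351.363798184432))
[ 0.4541 -0.1224  0.068 ] [0.068 0.071 0.   ] 380
```

View pics/scene2.png

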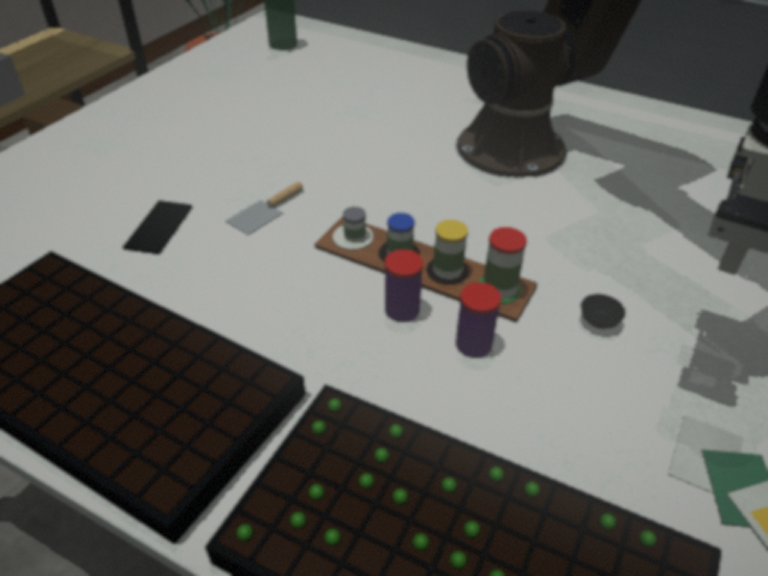

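View pics/top2.png

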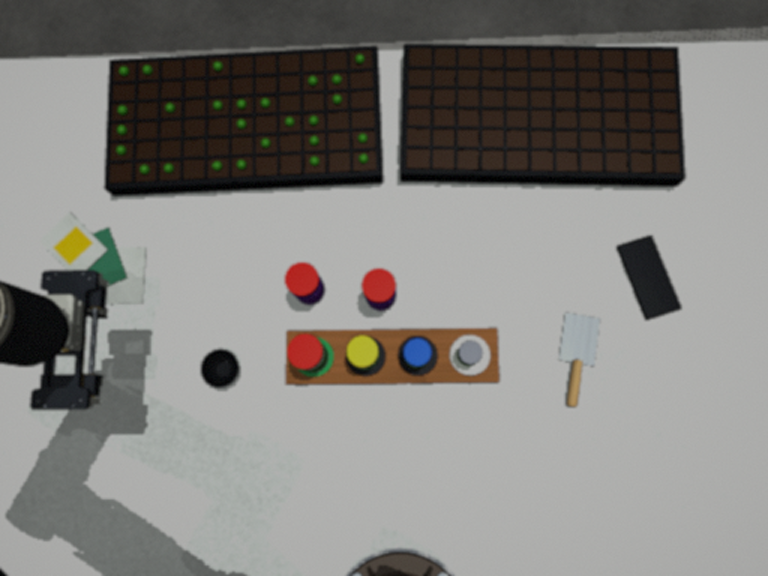

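Red, yellow and blue measure within about 2 mm of their pads. The image code failed on grey because its lid blends with the background, so I'll read it from a crop.

```bash
python3 - <<'E'
from h import *
s=pickle.load(open("top2.pkl","rb"))
c=cv2.resize(s["image"][215:260,290:340],None,fx=12,fy=12,interpolation=cv2.INTER_CUBIC); cv2.imwrite("pics/g.png",c)
u,v=proj(s,np.array([.4584,-.13,.068])); print((u-290+.5)*12,(v-215+.5)*12)
E
```

```text
304.65737990045227 236.91038547545622
```

View pics/g.png

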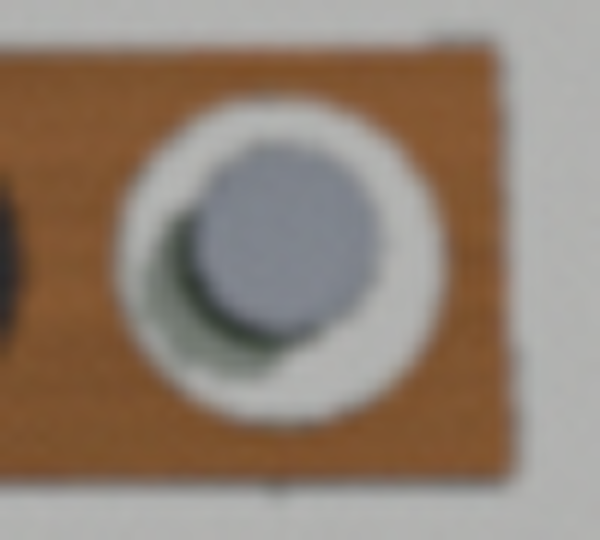

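Grey's lid centre is at (287,235) against an expected (305,237). That puts it about 4 mm off its pad centre, inside the 12 mm limit. I'll hand in.

```bash
python3 -c "
from plant import ctrl
print(ctrl.close_job())"
```

```text
the job is handed in; nothing more can be done
None
```

I placed all four tubs on the board and handed the job in at about 32 s of the 109 s allowed. Red is on the green pad, yellow and blue are on the black pads in that order, and grey is on the white pad.

- **Centring:** in the last pictures, red, yellow and blue measure within about 2 mm of their pad centres. Grey is about 4 mm off, inside the 12 mm limit. The image code failed on grey's lid in both views, so I read that position by eye from an enlarged top-view crop.
- **Upright and released:** all four tubs look upright, and the gripper is open and well clear of them.
- **Left alone:** the dish, the spatula and the purple tubs look unmoved. I judged this by eye and did not measure it.
- **Disagreements:** wrist-camera positions differed from the other cameras by about 3–4 mm. While I gripped yellow and red, the wrist force read about 5 N upward, far below the limits.

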